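# Lock a lino block into the printing bed

## Task

Get the long lino block ready for printing: take it out of the rack and lay it down flat on the bare bench, cut lino face up, letting go of it; then take it afresh by its two long edges, set it squarely on the white card packing in the empty bay of the printing bed, lengthwise, and let go. Then slide the lock by its upright grip towards the block until the block is pushed hard up against the bed's end wall and the lock is tight against it, firmly but without forcing it. Leave the short block, the wooden filler in the other bay, the ink tin, the roller and the gouge where they are.

Things in the scene. Friction and masses are not known exactly. Their poses are not given: they have to be found in the camera images.
- block: long lino block, loose, 60 g, 64 x 45 x 20 mm: wood board 16 mm thick under a grey lino face 56 x 37 x 4 mm (set in 4 mm all round) with a leaf cut in it. Origin at its centre; x along the 64, y along the 45, z out of the lino face. Starts on a long edge in a rack slot (centre 28.5, top 51 mm above the table), z level. Lying face up its centre is 10 mm high on the bench, 25 mm on the packing
- spare: the short lino block, loose, made the same but 40 x 45 x 20 mm, standing in the rack's other slot; to be left alone. Origin and axes as for the long block
- rack: fixed dark wooden rack, 90 (x) x 120 (y) mm, origin at the centre of its underside, z up. Floor 6 mm thick; slots along x at y = +40 and -40 mm, each 70 mm long between end cheeks (top at 32 mm) and 23 mm wide between low side walls (5 mm thick, top at 18 mm). A block in it can be pinched from above by its two broad faces
- bed: fixed grey-painted metal printing bed, 60 (x) x 276 (y) mm, origin at the centre of its underside, z up. Flat top 12 mm above the table, no side walls; an end wall 14 mm thick and 37 mm high at each end, their inner faces at y = +124 and -124 mm. The lock slides between the two bays
- lock (a joint): lock position along the bed's y, m: 0 mid, travel -0.052 to 0.052. The lock is an aluminium cross bar, 24 mm in y (faces 12 mm either side of its centre), 78 mm in x, 18 to 36 mm above the table; stays where left (about 3 N friction). With the long block hard against an end wall and the lock tight to it, the value is +0.048 or -0.048
- lock_grip (a point): point inside the lock's upright dark steel grip, 62 mm above the table. The grip is 14 mm in the bed's y, 30 mm in its x, and spans 36 to 80 mm above the table
- pack: fixed white card packing plate 45 (x) x 100 (y) x 3 mm, lying in the empty bay of the bed (the +y or the -y bay), from its end wall inwards. Origin at the centre of its underside (12 mm above the table), axes parallel to the bed's
- filler: loose plain wooden filler 45 (x) x 99 (y) x 22 mm that fills the other bay; to be left alone. Origin at the centre of its underside
- tin: upright ink tin, 64 mm across, 45 mm high, loose; bystander. Origin at the centre of its underside
- brayer: ink roller lying on the bench, loose; bystander. Rubber roll 32 mm thick, 90 mm long along its y, handle reaching 125 mm to its -x, 32 mm high. Origin on the bench under the middle of the roll
- gouge: lino gouge lying on the bench, 170 mm long along its x, loose; bystander. Origin at its underside, middle
Mind the look-alikes: they are no part of the job. Leave any black or yellow look-alike of the block alone.

How it is judged:
By the outcome, as a careful person would: the job done as asked, in the order asked, and still so for the second after the job is handed in, with the robot touching nothing.
It also fails if it takes over 72 s, if anything falls off the work surface, if the arm or the gripper's body presses on something with over 40 N, if the wrist force passes 120 N, or if a joint passes its speed limit or range.

## Robot

A 6-joint arm with a two-finger parallel gripper is mounted at the origin on the work surface. World frame = base frame: x ahead of the robot, y to its left, z up, the work surface at z = 0. Lengths are in m, angles in degrees, forces in N, time in s.
With the tool pointing down it reaches from about 0.25 to 0.725 m from the base axis. Payload 9.7 kg.
Tool frame: the origin (TCP) lies midway between the tips of the shut fingers; the grasp point (between the pads) lies 19 mm behind it (grip_point_offset is the distance from the TCP to the grasp point, in m); y points along the fingers, z is the direction in which the jaws open and shut, and the axes are right-handed (so a half turn about y gives the same grasp; the last joint's range is limited). The gripper opens to 85 mm and grips with 20 to 120 N. Pads are 22 mm wide; open, the fingers measure 114 mm over their backs; the gripper's body (76 mm by 85 mm) begins 54 mm behind the grasp point. The pads swing forward as they close: fully open they stand 13 mm farther back than shut.
Start: joints at [-69.901, 4.979, 10.078, 95.1, 0, 90], TCP at [0.189, -0.517, 0.231] pointing down, gripper open.
Joint ranges: [-179.16, 179.16], [-48.56, 103.87], [-65.8, 70.77], [-126.05, 130.52], [-82.76, 87.17], [-180, 180]. Speed limits (degrees/s): [127.2, 127.2, 147.25, 180, 180, 180].

## Interface

Orientations are given as [roll, pitch, yaw] about the fixed x, y, z axes, in that order (R = Rz(yaw) Ry(pitch) Rx(roll)).
In Python, from workcell import get_obs, camera, job_done, grip_point_offset gives the robot as it stands.
- The arm moves only by the tool move_arm, never from a script. Its argument "deltas" is a list that holds one entry, the list of rows, each a list of 4 numbers: the shift along the tool's x, y, z in m, then the turn about the tool's y in degrees. A call has 1 to 5 rows; each row is the pose to reach, as a shift and turn from the pose commanded when the call began, along the tool's axes at that moment; what a row does not reach only later rows make up. A row lasts 1/10 s, in which the tool goes at most 50 mm and 8.59 degrees, less where a joint would pass 70% of its speed; a pose out of reach is approached as far as the arm can. A call with a gripper value outside its range is refused whole. "claw" is the finger opening in m, from 0 to 0.0854, set as the call begins (left out, the last holds). The fingers move at their own pace and stop on an object; "newtons" is the grip in N (left out, the last holds). Time passes only in rows, so rows that repeat a pose let the fingers close. It gives the time, the measured TCP pose, the force and the opening at its end, in the units of the state.
- get_obs(): the state, without advancing time (a new reading comes with each control period).
- camera(name): name is "scene" or "top" or "wrist"; returns a dict with "color" (400x640x3 uint8, blue, green, red), "range_z" (400x640 float32, m along the optical axis (not along the pixel's ray), 0 where there is no reading), "fx", "fy", "cx", "cy" (pixels), "T" (4x4, takes a point from camera to world coordinates). Camera axes: x right, y down, z forward; pixel columns grow to the right and rows downward; lengths in m; the calibration is good to about 2 mm. A picture is of the moment at which its call begins.
- job_done(): hands the job in, once; it reports no verdict.
The state is a dict: "time": time; "q": joint angles; "qd": joint speeds; "joint_efforts": joint torques, N m; "ee_pos": TCP position; "tcp_rot": TCP orientation; "wrist_force": force on the tool from outside, world axes, zero at the start; "torque": the same for the moment, N m; "opening": finger opening in m.
Only numpy, scipy, OpenCV 4.12 (cv2) and the standard library are available. Lean on these libraries where they do the work, as an engineer would, in place of code of your own. Each camera call takes 0.05 s, during which the arm holds its last target. There are 200 camera calls.

## Working session

There is one attempt and no reset: what is moved stays moved. The work goes in short steps, Python scripts to look and compute and a tool call to move; the robot and the scene stay as the last step left them, time stands still between calls to the robot, and variables do not carry over. Pictures are saved under pics/ and viewed, about 8 in all and at most 12, crops included, and the job is handed in when it is done.

Besides the shell and the picture viewer there is one more tool, called after "Request:" as name([rows], argument=value, ...), one row to a line, values as JSON. move_arm: Moves the arm, as the interface text tells. Its arguments: {"type":"object","properties":{"deltas":{"type":"array"},"claw":{"type":"number"},"newtons":{"type":"number"}},"required":["deltas"]}

```bash
mkdir -p pics; python3 - <<'E'
from workcell import get_obs,camera,grip_point_offset
import cv2,numpy as np
print(get_obs(),grip_point_offset)
for n in("top","scene"):
    c=camera(n);cv2.imwrite(f"pics/{n}0.png",c["color"]);np.savez(f"{n}0.npz",**c);print(n,c["fx"],c["cx"],c["cy"],c["T"].round(3).tolist())
E
```

```text
{'time': 0.0, 'q': array([-6.99009789e+01,  5.01263032e+00,  1.00326306e+01,  9.50994961e+01,
       -9.02199516e-04,  9.00010686e+01]), 'qd': array([-0.01475525, -0.02527715,  0.10306161, -0.05250978, -0.03123726,
       -0.05809862]), 'joint_efforts': array([ 2.26601325e-03, -5.20400763e+01,  4.64794743e+01,  1.66205404e-02,
        7.41980762e-05, -1.07973602e-05]), 'ee_pos': array([ 0.18891796, -0.51628297,  0.23055206]), 'tcp_rot': array([-9.00794957e+01, -9.03681287e-04, -1.59902046e+02]), 'wrist_force': array([-0.32508565, -0.27560078,  0.03502412]), 'torque': array([ 0.02142229,  0.022552  , -0.04268961]), 'opening': 0.0851728256457234} 0.0187
top 383.7069149379173 319.12591462517884 201.24892302388284 [[-0.131, -0.964, 0.233, 0.399], [-0.991, 0.127, -0.032, 0.023], [0.001, -0.235, -0.972, 0.895], [0.0, 0.0, 0.0, 1.0]]
scene 385.94406549922 314.9886049357437 200.9183364707338 [[-0.678, 0.593, -0.436, 0.975], [0.735, 0.55, -0.396, 0.363], [0.005, -0.589, -0.808, 0.793], [0.0, 0.0, 0.0, 1.0]]
```

View pics/top0.png

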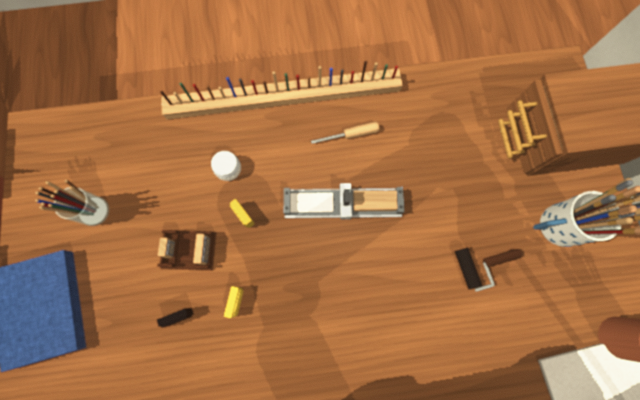

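View pics/scene0.png

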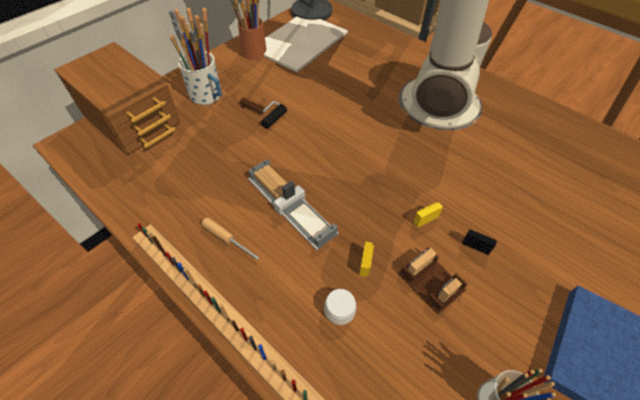

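Top view: the rack is at (187,250) with two blocks at (166,247) and (202,248). The bed is at (345,201), with white packing on its left (+y) side, the lock at (347,198) and the filler at (380,201). The look-alikes are yellow at (241,212) and (233,302), and black at (175,317). Next I'll measure the rack blocks and the bed.

```bash
cat > h.py <<'E'
import numpy as np,cv2
def cloud(c):
    z=c["range_z"];v,u=np.mgrid[:z.shape[0],:z.shape[1]]
    p=np.stack([(u-c["cx"])/c["fx"]*z,(v-c["cy"])/c["fy"]*z,z],-1)
    return p@c["T"][:3,:3].T+c["T"][:3,3]
def rect(P,name):
    (c,s,a)=cv2.minAreaRect((P[:,:2]*1000).astype(np.float32));print(name,len(P),np.round(c,1),np.round(s,1),round(a,1),"z med",round(float(np.median(P[:,2]))*1000,1))
E
python3 - <<'E'
from h import *
for n,boxes in (("top",dict(A=(152,228,180,268),B=(188,228,218,270),rack=(152,224,220,276),bed=(276,176,412,224))),("scene",dict(B=(400,242,445,280),A=(430,270,470,306),bed=(240,155,345,252),rack=(395,242,470,312)))):
    c=dict(np.load(n+"0.npz"));W=cloud(c)
    for k,(a,b,d,e) in boxes.items():
        P=W[b:e,a:d].reshape(-1,3); col=c["color"][b:e,a:d].reshape(-1,3).astype(int)
        if k in"AB":
            m=(P[:,2]>.044)&(P[:,2]<.06)
            rect(P[m],n+k)
        elif k=="rack": rect(P[(P[:,2]>.014)&(P[:,2]<.04)],n+k)
        else:
            rect(P[(P[:,2]>.006)&(P[:,2]<.1)],n+"bed");rect(P[(P[:,2]>.07)&(P[:,2]<.1)],n+"grip")
            rect(P[(P[:,2]>.01)&(P[:,2]<.02)&(col.min(1)>170)],n+"pack")
a=cv2.imread("pics/top0.png")[215:285,140:260];b=cv2.imread("pics/scene0.png")[230:320,380:500]
cv2.imwrite("pics/crop.png",np.vstack([cv2.resize(a,(480,280),interpolation=2),cv2.resize(b,(400,300),interpolation=2).copy() if 0 else cv2.resize(b,(480,300),interpolation=2)]))
E
```

```text
topA 184 [544.  348.3] [21.6 39.6] 79.9 z med 50.4
topB 288 [530.5 270. ] [21.3 63.6] 80.7 z med 50.3
toprack 601 [537.6 308.9] [113.8  82.2] 80.3 z med 23.7
topbed 3379 [599.7 -68.9] [293.3  83.4] 87.0 z med 17.1
topgrip 96 [599.7 -66.2] [13.7 29.9] 82.1 z med 80.1
toppack 755 [607.9   7.4] [124.4  59.7] 81.6 z med 15.2
sceneB 258 [530.5 269.8] [20.8 65.2] 80.5 z med 51.4
sceneA 186 [543.8 348.8] [20.1 40.6] 80.6 z med 51.4
scenebed 2830 [629.2 -80.3] [288.2 226.5] 62.8 z med 19.6
scenegrip 90 [600.4 -65.3] [15.8 31.4] 83.8 z med 79.9
scenepack 510 [608.8   5.8] [82.2 44.1] 83.4 z med 15.9
scenerack 709 [491.3 317.3] [113.  176.6] 80.5 z med 23.7
```

View pics/crop.png

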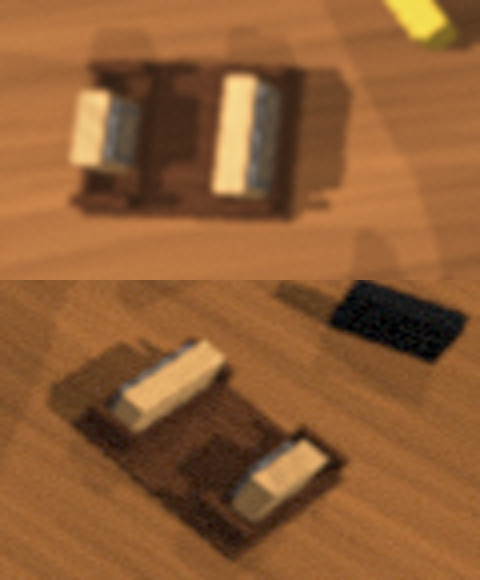

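The long block (63.6 × 21) is the one at (530, 270) mm. Its top is at 50 mm, its long axis is at -9.3° and its lino faces -y. The other rack block measures 40 mm, so it's the spare. Now I'll get the bed pose and write a move planner.

```bash
cat > plan.py <<'E'
import sys,numpy as np
from workcell import get_obs
def plan(x,y,z,yaw,n,start=None):
    """print calls of <=5 rows, n rows in all, straight to target"""
    if start is None:
        o=get_obs();start=(*o["ee_pos"],o["tcp_rot"][2])
    s=np.array(start,float);t=np.array([x,y,z,yaw],float);d=t-s;d[3]=(d[3]+180)%360-180 
    for i in range(0,n,5):
        a=s+d*i/n;c,sn=np.cos(np.radians(a[3])),np.sin(np.radians(a[3]))
        rows=[]
        for k in range(i+1,min(n,i+5)+1):
            e=s+d*k/n-a;rows.append([round(float(v),4) for v in(c*e[0]+sn*e[1],-e[2],-sn*e[0]+c*e[1])]+[round(float(-e[3]),2)])
        print([rows])
    return s+d
E
python3 - <<'E'
from h import *
for n,(a,b,d,e) in (("top",(276,176,412,224)),("scene",(240,155,345,252))):
    c=dict(np.load(n+"0.npz"));W=cloud(c);P=W[b:e,a:d].reshape(-1,3)
    Q=P[(P[:,2]>.0315)&(P[:,2]<.041)&(abs(P[:,0]-.6)<.06)]
    ax=np.array([np.cos(np.radians(82.5)),np.sin(np.radians(82.5))])
    s=(Q[:,:2]-[.6,-.066])@ax
    for k,m in(("wall+",s>.08),("wall-",(s<-.08)),("bar+fill",abs(s)<.03)):rect(Q[m],n+k)
    rect(Q[(abs(s)>.08)],n+"both")
from plan import plan
plan(.5305,.270,.18,-9.3,20)
E
```

```text
topwall+ 159 [616.8  68.1] [13.9 59.8] 83.6 z med 37.1
topwall- 476 [ 586.8 -172. ] [53.2 59.9] 83.5 z med 34.9
topbar+fill 296 [598.9 -75. ] [39.8 76.9] 81.7 z med 35.6
topboth 635 [600.7 -61.7] [276.1  59.9] 82.9 z med 35.6
scenewall+ 161 [617.   69.4] [15.6 60.3] 81.9 z med 37.8
scenewall- 318 [ 588.2 -172.4] [54.  59.5] 82.5 z med 35.8
scenebar+fill 242 [599.3 -74.5] [42.7 78.3] 81.8 z med 36.6
sceneboth 479 [601.2 -61.2] [278.2  60.3] 83.1 z med 36.5
[[[-0.0295, 0.0025, -0.0311, -7.53], [-0.0591, 0.0051, -0.0621, -15.06], [-0.0886, 0.0076, -0.0932, -22.59], [-0.1182, 0.0101, -0.1242, -30.12], [-0.1477, 0.0127, -0.1553, -37.65]]]
[[[-0.0424, 0.0025, -0.0065, -7.53], [-0.0847, 0.0051, -0.0131, -15.06], [-0.1271, 0.0076, -0.0196, -22.59], [-0.1695, 0.0101, -0.0261, -30.12], [-0.2118, 0.0127, -0.0327, -37.65]]]
[[[-0.0375, 0.0025, 0.0207, -7.53], [-0.0751, 0.0051, 0.0414, -15.06], [-0.1126, 0.0076, 0.0621, -22.59], [-0.1501, 0.0101, 0.0828, -30.12], [-0.1877, 0.0127, 0.1035, -37.65]]]
[[[-0.0171, 0.0025, 0.0393, -7.53], [-0.0341, 0.0051, 0.0786, -15.06], [-0.0512, 0.0076, 0.118, -22.59], [-0.0683, 0.0101, 0.1573, -30.12], [-0.0854, 0.0127, 0.1966, -37.65]]]
```

Bed centre is (601, -61.5) mm and its axis is at 83.0°. The packing is in the bay toward +u and the lock is at about -4 mm. Moving now.

Request:
move_arm([
  [[-0.0295,0.0025,-0.031,-7.5],[-0.059,0.005,-0.062,-15],[-0.0885,0.0075,-0.093,-22.6],[-0.118,0.01,-0.124,-30.1],[-0.148,0.0125,-0.155,-37.6]],
], claw=0.0854)

```text
time: 0.6
ee_pos: [0.2749, -0.3185, 0.2184]
tcp_rot: [-90.0, 0.0, -122.0]
wrist_force: [0.8, -0.7, 0.4]
opening: 0.0856
```

Request:
move_arm([
  [[-0.0425,0.0025,-0.0065,-7.5],[-0.085,0.005,-0.013,-15],[-0.127,0.0075,-0.0195,-22.6],[-0.1695,0.01,-0.026,-30.1],[-0.212,0.0125,-0.0325,-37.6]],
])

```text
time: 1.1
ee_pos: [0.3608, -0.1218, 0.2061]
tcp_rot: [-90.0, -0.0, -84.4]
wrist_force: [1.2, -0.9, 0.6]
opening: 0.0858
```

Request:
move_arm([
  [[-0.0375,0.0025,0.0205,-7.5],[-0.075,0.005,0.0415,-15],[-0.1125,0.0075,0.062,-22.6],[-0.15,0.01,0.083,-30.1],[-0.1875,0.0125,0.1035,-37.6]],
])

```text
time: 1.6
ee_pos: [0.4465, 0.0746, 0.1935]
tcp_rot: [-90.0, -0.0, -46.8]
wrist_force: [1.0, -0.4, 0.2]
opening: 0.0854
```

Request:
move_arm([
  [[-0.017,0.0025,0.0395,-7.5],[-0.034,0.005,0.0785,-15],[-0.051,0.0075,0.118,-22.6],[-0.068,0.01,0.157,-30.1],[-0.085,0.0125,0.1965,-37.6]],
])

```text
time: 2.1
ee_pos: [0.5326, 0.2705, 0.1807]
tcp_rot: [-90.0, 0.0, -9.2]
wrist_force: [0.1, -0.1, 0.4]
opening: 0.0854
```

```bash
python3 - <<'E'
from workcell import *
from h import *;from plan import plan
o=get_obs();print(o["time"],o["ee_pos"],o["tcp_rot"],o["q"])
c=camera("wrist");W=cloud(c);cv2.imwrite("pics/w1.png",c["color"])
P=W.reshape(-1,3);m=(P[:,2]>.044)&(P[:,2]<.058)&(np.hypot(P[:,0]-.5305,P[:,1]-.27)<.05);rect(P[m],"B")
E
```

```text
2.1 [0.53264892 0.27051451 0.18069359] [-9.00205391e+01  2.39197566e-02 -9.17955066e+00] [ 2.69256789e+01  1.08294514e+01  1.09702926e+01  9.01722699e+01
 -2.49909569e-03  3.61052259e+01]
B 1179 [529.8 272. ] [19.5 63.7] 80.5 z med 50.2
```

View pics/w1.png

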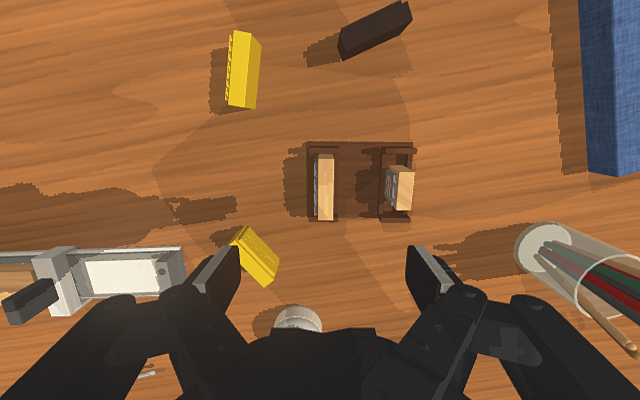

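Wrist view: the long block is at (324,187) with its lino on the left (-y) and the spare at (400,190). The jaws straddle the long block. Descending.

Request:
move_arm([
  [[-0.003,0.038,0.001,0],[-0.003,0.076,0.001,0],[-0.003,0.11,0.001,0],[-0.003,0.135,0.001,0],[-0.003,0.15,0.001,0]],
], claw=0.05, newtons=30)

```text
time: 2.65
ee_pos: [0.5283, 0.2696, 0.0285]
tcp_rot: [-90.1, 0.2, -9.5]
wrist_force: [-1.0, -0.6, -0.6]
opening: 0.0501
```

Request:
move_arm([
  [[0,0,0,0],[0,0.002,0,0],[0,0.002,0,0],[0,0.002,0,0],[0,0.002,0,0]],
], claw=0.0)

```text
time: 3.15
ee_pos: [0.5302, 0.2705, 0.0304]
tcp_rot: [-89.9, -0.1, -9.5]
wrist_force: [-0.7, -0.2, 2.9]
opening: 0.0195
```

Request:
move_arm([
  [[0,0,0,0],[0,0,0,0],[0,-0.01,0,0],[0,-0.03,0,0],[0,-0.06,0,0]],
])

```text
time: 3.65
ee_pos: [0.5285, 0.2697, 0.0887]
tcp_rot: [-90.1, 0.2, -9.5]
wrist_force: [0.5, -0.6, -1.0]
opening: 0.0192
```

```bash
python3 - <<'E'
from workcell import *
from h import *;from plan import plan
o=get_obs();print(o["time"],o["ee_pos"],o["tcp_rot"],o["opening"])
c=camera("wrist");cv2.imwrite("pics/w2.png",c["color"])
plan(.45,.06,.12,0,10)
E
```

```text
3.65 [0.52850655 0.26969664 0.08869578] [-90.11791453   0.15712164  -9.50077658] 0.019175312354688796
[[[-0.0045, -0.0025, -0.0221, -0.95], [-0.0089, -0.0049, -0.0442, -1.9], [-0.0134, -0.0074, -0.0664, -2.85], [-0.0179, -0.0099, -0.0885, -3.8], [-0.0224, -0.0123, -0.1106, -4.75]]]
[[[-0.0063, -0.0025, -0.0217, -0.95], [-0.0126, -0.0049, -0.0434, -1.9], [-0.0189, -0.0074, -0.065, -2.85], [-0.0252, -0.0099, -0.0867, -3.8], [-0.0314, -0.0123, -0.1084, -4.75]]]
```

View pics/w2.png

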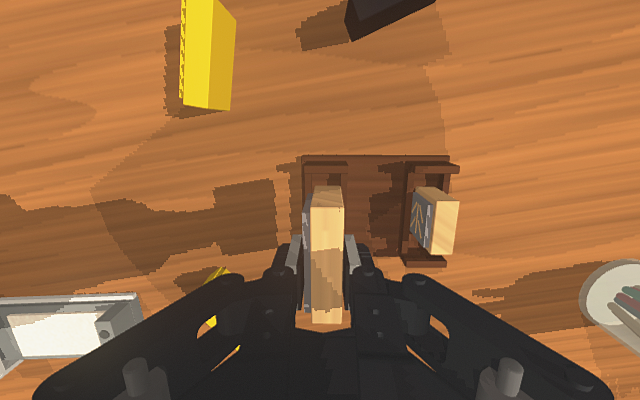

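The block is held, with its lino on the -z side of the tool. Its underside is 24.5 mm below the TCP. Carrying it to clear bench.

Request:
move_arm([
  [[-0.0045,-0.0025,-0.025,-0.95],[-0.009,-0.005,-0.05,-1.9],[-0.0135,-0.0075,-0.075,-2.85],[-0.018,-0.005,-0.1,-3.8],[-0.022,0.0,-0.125,-4.75]],
])

```text
time: 4.2
ee_pos: [0.487, 0.1498, 0.09]
tcp_rot: [-90.0, -0.1, -4.7]
wrist_force: [0.3, 0.0, -1.0]
opening: 0.019
```

Request:
move_arm([
  [[-0.0065,0.0,-0.025,-0.95],[-0.0125,0.0,-0.05,-1.9],[-0.019,0.005,-0.075,-2.85],[-0.025,0.015,-0.1,-3.8],[-0.031,0.025,-0.12,-4.75]],
])

```text
time: 4.7
ee_pos: [0.4461, 0.0324, 0.0646]
tcp_rot: [-90.0, -0.0, 0.0]
wrist_force: [0.3, -0.2, -0.8]
opening: 0.019
```

Request:
move_arm([
  [[0,0.012,0,0],[0,0.022,0,0],[0,0.03,0,0],[0,0.034,0,0],[0,0.036,0,0]],
])

```text
time: 5.2
ee_pos: [0.4464, 0.0341, 0.0279]
tcp_rot: [-90.0, 0.0, 0.0]
wrist_force: [-0.6, -0.2, -0.3]
opening: 0.0193
```

Request:
move_arm([
  [[0,0.001,0,0],[0,0.002,0,0],[0,0.003,0,0],[0,0.003,0,0],[0,0.003,0,0]],
])

```text
time: 5.7
ee_pos: [0.4465, 0.0336, 0.0254]
tcp_rot: [-90.0, -0.0, -0.0]
wrist_force: [-0.4, -1.2, -1.0]
opening: 0.0191
```

Request:
move_arm([
  [[0,0,0,0],[0,0,0,0],[0,0,0,0],[0,0,0,0],[0,0,0,0]],
], claw=0.034)

```text
time: 6.2
ee_pos: [0.4464, 0.0336, 0.0253]
tcp_rot: [-90.0, -0.0, -0.0]
wrist_force: [0.1, -0.5, 0.2]
opening: 0.0342
```

Request:
move_arm([
  [[0,-0.003,0,0],[0,-0.006,0,0],[0,-0.008,0,0],[0,-0.008,0,0],[0,-0.008,0,0]],
])

```text
time: 6.7
ee_pos: [0.4465, 0.0336, 0.0334]
tcp_rot: [-90.0, -0.0, -0.0]
wrist_force: [-0.2, 0.3, 0.2]
opening: 0.0338
```

```bash
python3 - <<'E'
from workcell import *
from h import *
o=get_obs();print(o["time"],o["ee_pos"],o["wrist_force"],o["opening"])
c=camera("wrist");cv2.imwrite("pics/w3.png",c["color"])
W=cloud(c).reshape(-1,3)
s=camera("scene");P=cloud(s).reshape(-1,3)
for n,Q in(("w",W),("s",P)):
    m=(Q[:,2]>.038)&(Q[:,2]<.052)&(np.hypot(Q[:,0]-.446,Q[:,1]-.034)<.04);print(m.sum(),Q[m].min(0),Q[m].max(0))
u=cv2.resize(s["color"][100:320,300:520],(600,600),interpolation=2);cv2.imwrite("pics/s3.png",u)
E
```

```text
6.7 [0.44647787 0.03356965 0.03336612] [-0.22121513  0.29070708  0.22866905] 0.033802532560026424
4956 [0.41384797 0.00306302 0.0380439 ] [0.47853374 0.06439237 0.05199488]
182 [0.42425424 0.00054073 0.03820388] [0.47912324 0.06289004 0.05137599]
```

View pics/s3.png

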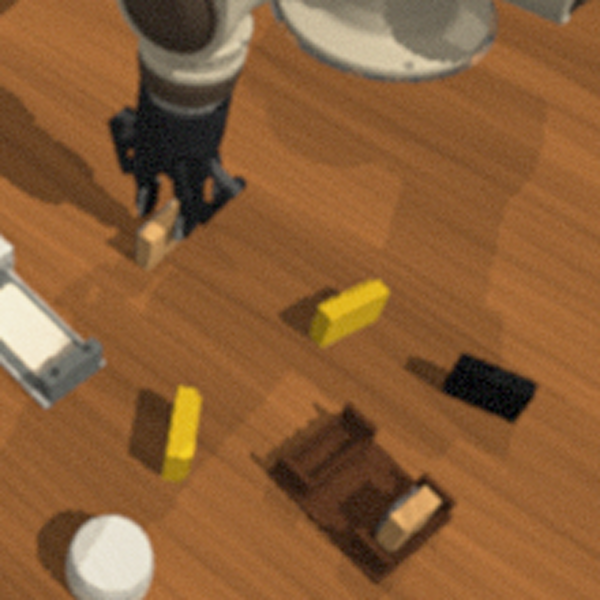

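Scene crop: the block stands upright on the bench at crop (155,240), between the fingers and clear of everything. Next I'll tip it toward +z. One finger pushes high on the lino side, and the other catches the back.

Request:
move_arm([
  [[0,0.001,0,0],[0,0.002,0,0],[0,0.002,0.002,0],[0,0.002,0.004,0],[0,0.002,0.006,0]],
], claw=0.028)

```text
time: 7.3
ee_pos: [0.4464, 0.0397, 0.0313]
tcp_rot: [-90.0, -0.0, -0.0]
wrist_force: [-0.0, -0.9, 0.6]
opening: 0.0277
```

Request:
move_arm([
  [[0,0,0.003,0],[0,0,0.006,0],[0,0,0.009,0],[0,0,0.012,0],[0,0,0.014,0]],
])

```text
time: 7.8
ee_pos: [0.4464, 0.0539, 0.0313]
tcp_rot: [-90.0, 0.0, 0.0]
wrist_force: [-0.2, -0.4, 0.4]
opening: 0.0283
```

Request:
move_arm([
  [[0,0,0,0],[0,0,0,0]],
])

```text
time: 8.0
ee_pos: [0.4464, 0.0536, 0.0313]
tcp_rot: [-90.0, 0.0, 0.0]
wrist_force: [0.1, -0.2, -0.0]
opening: 0.0276
```

```bash
python3 - <<'E'
from workcell import *
from h import *
o=get_obs();print(o["time"],o["ee_pos"],o["wrist_force"],o["opening"])
c=camera("wrist");s=camera("scene")
cv2.imwrite("pics/w4.png",np.hstack([cv2.resize(c["color"][150:400,200:450],(400,400)),cv2.resize(s["color"][150:220,330:400],(400,400),interpolation=2)]))
E
```

```text
8.0 [0.44639292 0.0536186  0.03128462] [ 0.06463678 -0.24367274 -0.02027734] 0.02764229435327837
```

View pics/w4.png

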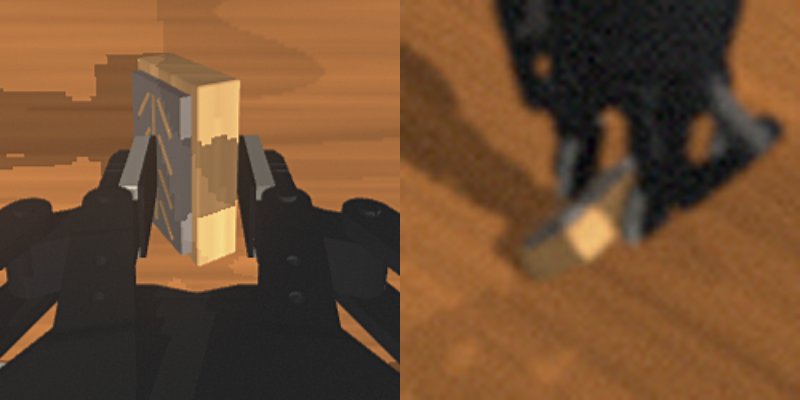

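The block is tilted about 30° and leaning on the catching finger, lino up. Now I'll open the jaws while backing off, so the pusher clears. After that I'll lower and let the block down along the catching finger.

Request:
move_arm([
  [[0,0,-0.002,0],[0,0,-0.003,0]],
], claw=0.036)

```text
time: 8.3
ee_pos: [0.4464, 0.0504, 0.0313]
tcp_rot: [-90.0, -0.0, -0.0]
wrist_force: [0.6, 0.0, 0.8]
opening: 0.0359
```

Request:
move_arm([
  [[0,0,-0.002,0],[0,0,-0.004,0]],
], claw=0.045)

```text
time: 8.5
ee_pos: [0.4464, 0.0464, 0.0313]
tcp_rot: [-90.0, -0.0, -0.0]
wrist_force: [-0.8, -0.3, 0.3]
opening: 0.0454
```

Request:
move_arm([
  [[0,0,-0.002,0],[0,0,-0.004,0]],
], claw=0.054)

```text
time: 8.7
ee_pos: [0.4464, 0.0424, 0.0313]
tcp_rot: [-90.0, -0.0, -0.0]
wrist_force: [0.3, -0.1, 0.2]
opening: 0.0539
```

```bash
python3 - <<'E'
from workcell import *
from h import *
o=get_obs();print(o["time"],o["ee_pos"],o["wrist_force"],o["opening"])
c=camera("wrist");s=camera("scene")
cv2.imwrite("pics/w5.png",np.hstack([cv2.resize(c["color"][150:400,200:450],(400,400)),cv2.resize(s["color"][150:220,330:400],(400,400),interpolation=2)]))
E
```

```text
8.7 [0.4464476  0.04236665 0.03129787] [ 0.33720952 -0.11568137  0.24735355] 0.05394715463821363
```

View pics/w5.png

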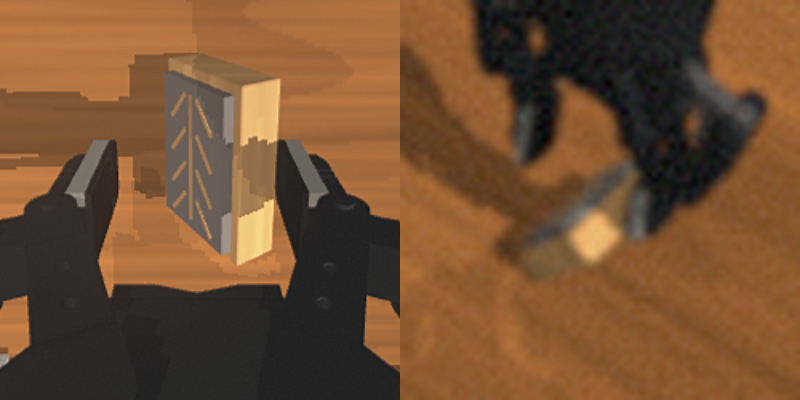

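It's leaning at about 40° on the catching finger. Lowering and letting it down.

Request:
move_arm([
  [[0,0.005,0,0],[0,0.01,0.001,0],[0,0.015,0.002,0],[0,0.019,0.003,0],[0,0.021,0.005,0]],
])

```text
time: 9.3
ee_pos: [0.4461, 0.0477, 0.0096]
tcp_rot: [-90.0, 0.0, 0.0]
wrist_force: [-0.1, 0.5, -0.7]
opening: 0.0539
```

Request:
move_arm([
  [[0,0,0.003,0],[0,0,0.006,0],[0,0,0.009,0],[0,0,0.012,0],[0,0,0.014,0]],
])

```text
time: 9.8
ee_pos: [0.4465, 0.0619, 0.0104]
tcp_rot: [-90.0, -0.0, 0.0]
wrist_force: [0.4, 0.0, 0.4]
opening: 0.0539
```

Request:
move_arm([
  [[0,0,0.002,0],[0,0,0.003,0],[0,0,0.003,0]],
])

```text
time: 10.1
ee_pos: [0.4464, 0.0646, 0.0103]
tcp_rot: [-90.0, -0.0, 0.0]
wrist_force: [0.0, 0.8, -0.2]
opening: 0.0541
```

Request:
move_arm([
  [[0,0,0,0],[0,0,0,0],[0,-0.02,0,0],[0,-0.05,0,0],[0,-0.09,0,0]],
], claw=0.07)

```text
time: 10.6
ee_pos: [0.4453, 0.0643, 0.1]
tcp_rot: [-90.0, 0.2, -0.0]
wrist_force: [0.5, -0.6, 1.0]
opening: 0.0701
```

```bash
python3 - <<'E'
from workcell import *
from h import *
o=get_obs();print(o["time"],o["ee_pos"],o["tcp_rot"],o["wrist_force"],o["opening"])
c=camera("wrist");cv2.imwrite("pics/w6.png",c["color"])
P=cloud(c).reshape(-1,3);m=(P[:,2]>.012)&(P[:,2]<.026)&(np.hypot(P[:,0]-.446,P[:,1]-.066)<.06);rect(P[m],"blk")
m=(P[:,2]>.0175)&(P[:,2]<.026)&(np.hypot(P[:,0]-.446,P[:,1]-.066)<.06);rect(P[m],"lino")
E
```

```text
10.6 [0.44534111 0.06433807 0.10000432] [-9.00225537e+01  1.63011089e-01 -7.97940103e-03] [ 0.50853261 -0.60967106  1.03446876] 0.07010803963196269
blk 3783 [446.   65.5] [64.  45.1] 0.1 z med 19.2
lino 2812 [446.   65.5] [36.9 56.4] 89.5 z med 19.5
```

View pics/w6.png

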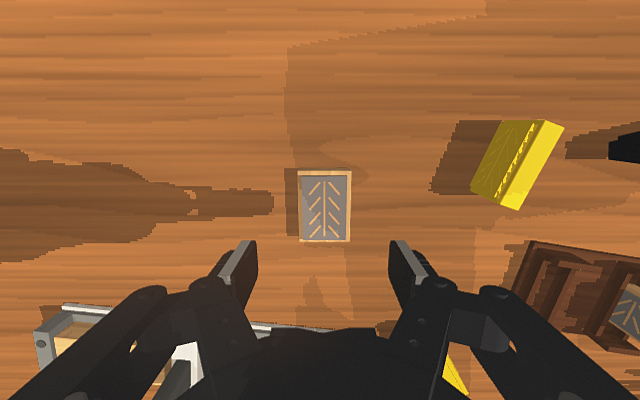

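Wrist view: the block lies face up at (325,206), measured at (446, 65.5) mm, yaw 0°, 64×45, lino top at 19.5 mm. It is released. Now I'll re-grip it by its long edges.

Request:
move_arm([
  [[0.0,0.03,0.001,0],[0.0,0.06,0.001,0],[0,0.08,0.001,0],[0,0.092,0.001,0],[0,0.096,0.001,0]],
])

```text
time: 11.15
ee_pos: [0.4458, 0.0654, 0.0032]
tcp_rot: [-90.0, 0.1, -0.0]
wrist_force: [-0.7, 0.7, 0.8]
opening: 0.0702
```

Request:
move_arm([
  [[0,0,0,0],[0,0,0,0],[0,0,0,0],[0,0,0,0],[0,0,0,0]],
], claw=0.0, newtons=30)

```text
time: 11.65
ee_pos: [0.4472, 0.0657, 0.0054]
tcp_rot: [-90.0, -0.1, 0.0]
wrist_force: [-0.7, -0.2, 7.3]
opening: 0.0442
```

Request:
move_arm([
  [[0,0,0,0],[0,-0.01,0,0],[0,-0.03,0,0],[0,-0.06,0,0],[0,-0.09,0,0]],
])

```text
time: 12.15
ee_pos: [0.446, 0.0655, 0.0957]
tcp_rot: [-90.0, 0.0, -0.0]
wrist_force: [0.0, -0.4, -1.1]
opening: 0.0443
```

```bash
python3 - <<'E'
from workcell import *
from h import *
from plan import plan
o=get_obs();print(o["time"],o["ee_pos"],o["tcp_rot"],o["opening"],o["q"].round(1))
c=camera("wrist");W=cloud(c);P=W.reshape(-1,3)
m=(P[:,2]>.095)&(P[:,2]<.122)&(np.hypot(P[:,0]-.446,P[:,1]-.066)<.04);rect(P[m],"lino held")
u=np.array([np.cos(np.radians(83)),np.sin(np.radians(83))]);t=np.array([.601,-.0615])+.086*u;print(t)
plan(*t,.09,-97,15)
E
```

```text
12.15 [0.44599767 0.06552087 0.09566333] [-9.00005034e+01  3.32104958e-02 -1.33147109e-03] 0.04430913793332856 [  8.4  -9.1 -18.6  80.6   0.    8.4]
lino held 11101 [445.1  65.8] [64.7 71.5] 0.4 z med 109.5
[0.61148076 0.02385897]
[[[0.0109, 0.0007, -0.0028, 6.47], [0.0218, 0.0015, -0.0056, 12.93], [0.0327, 0.0022, -0.0084, 19.4], [0.0436, 0.0029, -0.0112, 25.87], [0.0545, 0.0036, -0.014, 32.33]]]
[[[0.0107, 0.0007, 0.0035, 6.47], [0.0214, 0.0015, 0.0069, 12.93], [0.0321, 0.0022, 0.0104, 19.4], [0.0428, 0.0029, 0.0139, 25.87], [0.0535, 0.0036, 0.0173, 32.33]]]
[[[0.0072, 0.0007, 0.0086, 6.47], [0.0144, 0.0015, 0.0173, 12.93], [0.0216, 0.0022, 0.0259, 19.4], [0.0288, 0.0029, 0.0346, 25.87], [0.0359, 0.0036, 0.0432, 32.33]]]
```

Request:
move_arm([
  [[0.011,0.0005,-0.003,6.5],[0.022,0.0015,-0.0055,13],[0.0325,0.002,-0.0085,19.4],[0.0435,0.003,-0.011,25.9],[0.0545,0.0035,-0.014,32.3]],
])

```text
time: 12.7
ee_pos: [0.5013, 0.0515, 0.0911]
tcp_rot: [-90.0, -0.0, -32.6]
wrist_force: [0.3, -0.3, -0.9]
opening: 0.0443
```

Request:
move_arm([
  [[0.0105,0.0005,0.0035,6.5],[0.0215,0.0015,0.007,13],[0.032,0.002,0.0105,19.4],[0.043,0.003,0.014,25.9],[0.0535,0.0035,0.0175,32.3]],
])

```text
time: 13.2
ee_pos: [0.5559, 0.0376, 0.0876]
tcp_rot: [-90.0, 0.0, -64.9]
wrist_force: [0.4, -0.7, -0.5]
opening: 0.0441
```

Request:
move_arm([
  [[0.007,0.0005,0.0085,6.5],[0.0145,0.0015,0.0175,13],[0.0215,0.002,0.026,19.4],[0.029,0.003,0.0345,25.9],[0.036,0.0035,0.043,32.4]],
])

```text
time: 13.7
ee_pos: [0.6101, 0.0236, 0.084]
tcp_rot: [-90.0, -0.0, -97.3]
wrist_force: [0.9, -0.9, -0.3]
opening: 0.0442
```

Request:
move_arm([
  [[0,0,0,0],[0,0,0,0]],
])

```text
time: 13.9
ee_pos: [0.6094, 0.0237, 0.0837]
tcp_rot: [-90.0, -0.0, -96.8]
wrist_force: [-0.3, -0.2, -1.0]
opening: 0.0442
```

```bash
python3 - <<'E'
from workcell import *
from h import *
from plan import plan
o=get_obs();print(o["time"],o["ee_pos"],o["tcp_rot"],o["wrist_force"])
c=camera("wrist");W=cloud(c);P=W.reshape(-1,3);cv2.imwrite("pics/w7.png",c["color"])
u=np.array([np.cos(np.radians(83)),np.sin(np.radians(83))]);v=np.array([u[1],-u[0]])
s=(P[:,:2]-[.601,-.0615])@u;t=(P[:,:2]-[.601,-.0615])@v
for n,m in(("wall+",(P[:,2]>.034)&(P[:,2]<.041)&(s>.115)&(s<.15)&(abs(t)<.04)),("held",(P[:,2]>.102)&(P[:,2]<.11)&(abs(s-.086)<.04)&(abs(t)<.021)),("grip",(P[:,2]>.07)&(P[:,2]<.085)&(abs(s)<.03)&(abs(t)<.03)),
 ("bedall",(P[:,2]>.009)&(P[:,2]<.041)&(abs(s)<.15)&(abs(t)<.034))):
    print(m.sum()); 
    if m.sum()>20: rect(P[m],n);print(np.percentile(s[m],[1,99]),np.percentile(t[m],[1,99]))
E
```

```text
13.9 [0.60943928 0.02370403 0.08374115] [-9.00404449e+01 -4.04068226e-04 -9.68221753e+01] [-0.26058923 -0.23712027 -1.02290718]
1844
wall+ 1844 [616.7  70.3] [14.3 60.1] 83.1 z med 36.5
[0.12577098 0.13942627] [-0.0297725   0.02869378]
153
held 153 [630.8  21.3] [23.   1.7] 79.8 z med 106.3
[0.07552385 0.0971607 ] [0.01918222 0.02081725]
0
5367
bedall 5367 [608.9   3.9] [148.  68.] 83.1 z med 35.0
[-0.00644637  0.13978537] [-0.03171337  0.03252292]
```

View pics/w7.png

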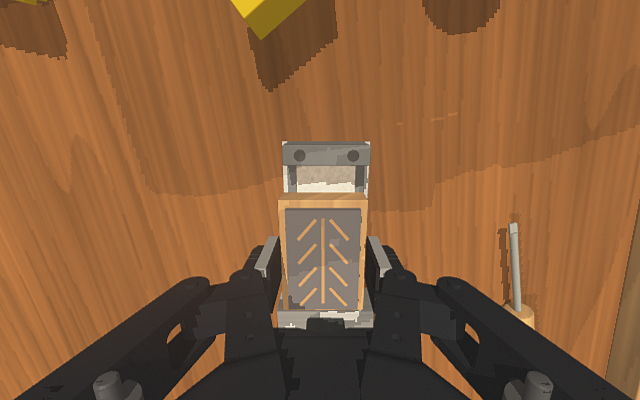

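Wrist view: the held block at (323,255) lines up with the packing and the end wall at (326,155). Measured from the wall, a small shift is needed: x -1 mm, z +2 mm. Descending.

Request:
move_arm([
  [[-0.001,0.015,0.002,0],[-0.001,0.03,0.002,0],[-0.001,0.045,0.002,0],[-0.001,0.054,0.002,0],[-0.001,0.058,0.002,0]],
])

```text
time: 14.45
ee_pos: [0.6109, 0.0244, 0.0238]
tcp_rot: [-90.1, -0.0, -97.0]
wrist_force: [0.7, 0.2, -0.5]
opening: 0.0442
```

Request:
move_arm([
  [[0,0,0,0],[0,0,0,0]],
])

```text
time: 14.65
ee_pos: [0.6121, 0.0245, 0.0262]
tcp_rot: [-90.0, 0.0, -97.0]
wrist_force: [0.1, -0.9, -0.1]
opening: 0.044
```

```bash
python3 - <<'E'
from workcell import *
from h import *
o=get_obs();print(o["time"],o["ee_pos"],o["tcp_rot"],o["wrist_force"])
c=camera("wrist");P=cloud(c).reshape(-1,3)
u=np.array([np.cos(np.radians(83.05)),np.sin(np.radians(83.05))]);v=np.array([u[1],-u[0]])
s=(P[:,:2]-[.6167,.0703])@u;t=(P[:,:2]-[.6167,.0703])@v
for n,m in(("wall+",(P[:,2]>.034)&(P[:,2]<.041)&(abs(s)<.009)&(abs(t)<.04)),("lino",(P[:,2]>.0355)&(P[:,2]<.043)&(s<-.01)&(s>-.08)&(abs(t)<.021)),("wood",(P[:,2]>.0305)&(P[:,2]<.0352)&(s<-.009)&(s>-.08)&(abs(t)<.024))):
    rect(P[m],n);print(np.percentile(s[m],[1,99])*1e3,np.percentile(t[m],[1,99])*1e3)
E
```

```text
14.65 [0.61213395 0.02445832 0.02622214] [-8.99656527e+01  8.13423382e-03 -9.69963159e+01] [ 0.11669851 -0.86642062 -0.14324394]
wall+ 3599 [616.6  70.4] [14.  60.1] 83.0 z med 36.5
[-6.62361452  6.95909104] [-29.28644333  29.12998473]
lino 8678 [611.2  25.1] [64. 42.] 83.0 z med 40.0
[-74.02037452 -14.25248648] [-20.51419123  20.48936042]
wood 343 [611.1  24.8] [64.8 47.9] 82.8 z med 34.3
[-77.98896548 -13.46036555] [-23.06544933  22.94672216]
```

Centred to under 0.5 mm, square, 6 mm short of the wall and 5 mm up. Lowering to contact.

Request:
move_arm([
  [[0,0.0015,0,0],[0,0.003,0,0],[0,0.004,0,0],[0,0.0047,0,0],[0,0.0047,0,0]],
])

```text
time: 15.2
ee_pos: [0.6118, 0.0244, 0.0209]
tcp_rot: [-90.0, -0.0, -97.0]
wrist_force: [0.2, -0.8, -0.4]
opening: 0.044
```

Request:
move_arm([
  [[0,0,0,0]],
])

```text
time: 15.3
ee_pos: [0.6119, 0.0245, 0.0211]
tcp_rot: [-90.0, 0.0, -97.0]
wrist_force: [-0.1, 0.6, -0.3]
opening: 0.0439
```

Request:
move_arm([
  [[0,0.0004,0,0],[0,0.0008,0,0],[0,0.0008,0,0]],
])

```text
time: 15.6
ee_pos: [0.6119, 0.0245, 0.0205]
tcp_rot: [-90.0, 0.0, -97.0]
wrist_force: [-0.8, -0.4, 0.9]
opening: 0.044
```

Request:
move_arm([
  [[0,0,0,0],[0,0,0,0],[0,0,0,0],[0,0,0,0]],
], claw=0.06)

```text
time: 16.0
ee_pos: [0.6119, 0.0244, 0.0203]
tcp_rot: [-90.0, 0.0, -97.0]
wrist_force: [-0.9, 0.2, 0.1]
opening: 0.0599
```

Request:
move_arm([
  [[0,-0.01,0,0],[0,-0.035,0,0],[0,-0.07,0,0],[0,-0.105,0,0],[0,-0.13,0,0]],
])

```text
time: 16.5
ee_pos: [0.6123, 0.0245, 0.1538]
tcp_rot: [-89.8, 0.0, -97.0]
wrist_force: [0.5, 0.1, -0.5]
opening: 0.06
```

```bash
python3 - <<'E'
from workcell import *
from h import *
from plan import plan
o=get_obs();print(o["time"],o["ee_pos"],o["tcp_rot"],o["q"].round(1))
c=camera("wrist");P=cloud(c).reshape(-1,3)
cv2.imwrite("pics/w8.png",c["color"])
def meas(P):
    u=np.array([np.cos(np.radians(83.05)),np.sin(np.radians(83.05))]);v=np.array([u[1],-u[0]])
    s=(P[:,:2]-[.6167,.0703])@u;t=(P[:,:2]-[.6167,.0703])@v
    for n,m in(("lino",(P[:,2]>.033)&(P[:,2]<.038)&(s<-.009)&(s>-.08)&(abs(t)<.021)),("grip",(P[:,2]>.072)&(P[:,2]<.086)&(s<-.1)&(s>-.19)&(abs(t)<.022))):
        print(m.sum())
        if m.sum()>20: rect(P[m],n);print(np.percentile(s[m],[1,99])*1e3,np.percentile(t[m],[1,99])*1e3)
meas(P);meas(cloud(camera("scene")).reshape(-1,3))
plan(.600,-.066,.13,-187,12)
E
```

```text
16.5 [0.61231206 0.02447633 0.15380572] [-8.98384928e+01  2.72423303e-02 -9.69998651e+01] [ 2.3 12.6 10.1 87.3  0.  99.3]
2093
lino 2093 [611.4  25.1] [55.9 36.8] 82.5 z med 34.5
[-72.78763482 -17.83362012] [-17.93553873  18.19865621]
553
grip 553 [600.6 -63.9] [14.1 29.2] 83.2 z med 79.0
[-141.64504124 -128.30869121] [-14.26751455  14.78622683]
318
lino 318 [611.7  26.8] [67.  41.5] 85.3 z med 35.7
[-74.6097306 -16.3955648] [-19.24708715  20.48666227]
40
grip 40 [609.4 -66.8] [13.6 15.8] 6.3 z med 79.8
[-144.35200226 -129.13647454] [ 1.87511175 15.69244355]
[[[0.0076, 0.0021, -0.0002, 7.5], [0.0152, 0.0043, -0.0004, 15.0], [0.0229, 0.0064, -0.0006, 22.5], [0.0305, 0.0085, -0.0008, 30.0], [0.0381, 0.0107, -0.001, 37.5]]]
[[[0.0062, 0.0021, 0.0045, 7.5], [0.0123, 0.0043, 0.009, 15.0], [0.0185, 0.0064, 0.0135, 22.5], [0.0247, 0.0085, 0.0179, 30.0], [0.0308, 0.0107, 0.0224, 37.5]]]
[[[0.0022, 0.0021, 0.0073, 7.5], [0.0043, 0.0043, 0.0146, 15.0]]]
```

The block sits at (611.4, 25.1) on the packing, top at 34.5 mm, released. The lock grip is at (600.6, -63.9). Yaw -187 would overrun joint 6, so I'll use yaw -7 and a narrow opening.

```bash
python3 - <<'E'
from plan import plan
plan(.6006,-.0643,.13,-7.0,12)
E
```

```text
[[[0.0075, 0.0021, -0.0002, -7.5], [0.015, 0.0043, -0.0003, -15.0], [0.0224, 0.0064, -0.0005, -22.5], [0.0299, 0.0085, -0.0007, -30.0], [0.0374, 0.0107, -0.0008, -37.5]]]
[[[0.0058, 0.0021, -0.0047, -7.5], [0.0117, 0.0043, -0.0094, -15.0], [0.0175, 0.0064, -0.014, -22.5], [0.0233, 0.0085, -0.0187, -30.0], [0.0292, 0.0107, -0.0234, -37.5]]]
[[[0.0018, 0.0021, -0.0073, -7.5], [0.0036, 0.0043, -0.0145, -15.0]]]
```

View pics/w8.png

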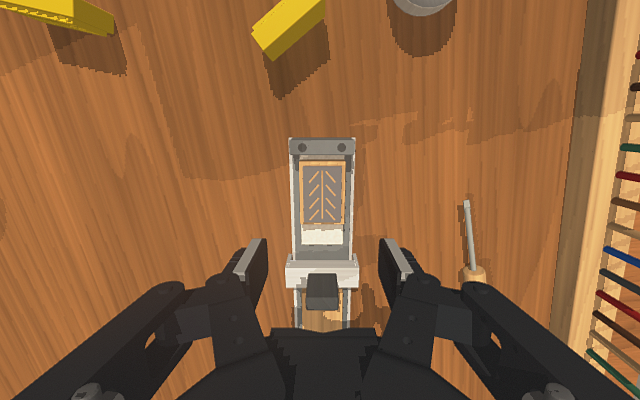

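Wrist view: the block lies square at (323,192) on the packing, and the lock grip is at (323,290). Turning and moving over the grip.

Request:
move_arm([
  [[0.0075,0.002,0,-7.5],[0.015,0.0045,-0.0005,-15],[0.0225,0.0065,-0.0005,-22.5],[0.03,0.0085,-0.0005,-30],[0.0375,0.0105,-0.001,-37.5]],
], claw=0.04)

```text
time: 17.1
ee_pos: [0.6061, -0.0129, 0.1394]
tcp_rot: [-90.0, 0.0, -59.2]
wrist_force: [0.5, 0.5, 0.9]
opening: 0.04
```

Request:
move_arm([
  [[0.006,0.002,-0.0045,-7.5],[0.0115,0.0045,-0.0095,-15],[0.0175,0.0065,-0.014,-22.5],[0.0235,0.0085,-0.0185,-30],[0.029,0.0105,-0.0235,-37.5]],
])

```text
time: 17.6
ee_pos: [0.6005, -0.0499, 0.1289]
tcp_rot: [-90.0, 0.0, -21.7]
wrist_force: [-0.2, -0.6, -0.4]
opening: 0.0401
```

Request:
move_arm([
  [[0.002,0.002,-0.0075,-7.5],[0.0035,0.0045,-0.0145,-15],[0.0035,0.0045,-0.0145,-15],[0.0035,0.0045,-0.0145,-15]],
])

```text
time: 18.0
ee_pos: [0.5985, -0.0643, 0.1247]
tcp_rot: [-90.0, 0.0, -7.2]
wrist_force: [0.2, 0.3, 0.2]
opening: 0.0397
```

```bash
python3 - <<'E'
from workcell import *
from plan import plan
o=get_obs();print(o["time"],o["ee_pos"],o["tcp_rot"],o["q"].round(1))
plan(.6006,-.0643,.046,-7.0,5)
E
```

```text
18.0 [ 0.59845814 -0.06426719  0.12468934] [-8.99938982e+01  2.02429768e-02 -7.24021281e+00] [-6.1 11.3  5.3 84.1  0.   1.1]
[[[0.0004, 0.0157, 0.0, -0.05], [0.0009, 0.0315, 0.0001, -0.1], [0.0013, 0.0472, 0.0001, -0.14], [0.0017, 0.063, 0.0002, -0.19], [0.0021, 0.0787, 0.0002, -0.24]]]
```

Lower, and close on the grip (14 mm).

Request:
move_arm([
  [[0.0005,0.016,0,0],[0.001,0.0315,0,0],[0.0015,0.047,0,0],[0.002,0.063,0,-0.2],[0.002,0.078,0,-0.2]],
])

```text
time: 18.5
ee_pos: [0.6003, -0.0644, 0.0451]
tcp_rot: [-90.0, 0.0, -6.8]
wrist_force: [1.1, -1.1, 0.1]
opening: 0.0399
```

Request:
move_arm([
  [[0,0,0,0],[0,0,0,0],[0,0,0,0],[0,0,0,0],[0,0,0,0]],
], claw=0.0, newtons=40)

```text
time: 19.0
ee_pos: [0.6002, -0.0645, 0.0464]
tcp_rot: [-90.0, 0.1, -6.8]
wrist_force: [-2.0, 0.3, -10.1]
opening: 0.0135
```

```bash
python3 - <<'E'
from workcell import *
o=get_obs();print(o["time"],o["ee_pos"],o["tcp_rot"],o["opening"],o["wrist_force"])
E
```

```text
19.0 [ 0.60019759 -0.06453164  0.04635644] [-8.99986219e+01  6.19483203e-02 -6.80786844e+00] 0.01347005082072673 [ -2.03488672   0.30698495 -10.13702417]
```

Request:
move_arm([
  [[0,0,0.008,0],[0,0,0.016,0],[0,0,0.024,0],[0,0,0.032,0],[0,0,0.038,0]],
])

```text
time: 19.5
ee_pos: [0.605, -0.0259, 0.0464]
tcp_rot: [-90.0, 0.0, -6.8]
wrist_force: [-0.6, -3.4, -13.9]
opening: 0.0135
```

Request:
move_arm([
  [[0,0,0.002,0],[0,0,0.004,0],[0,0,0.006,0],[0,0,0.008,0],[0,0,0.01,0]],
])

```text
time: 20.0
ee_pos: [0.606, -0.017, 0.0464]
tcp_rot: [-90.0, 0.0, -6.8]
wrist_force: [-0.7, -4.2, -17.6]
opening: 0.0136
```

```bash
python3 - <<'E'
from workcell import *
from h import *
o=get_obs();print(o["time"],o["ee_pos"],o["tcp_rot"],o["opening"],o["wrist_force"])
c=camera("wrist");P=cloud(c).reshape(-1,3);cv2.imwrite("pics/w9.png",c["color"])
u=np.array([np.cos(np.radians(83.05)),np.sin(np.radians(83.05))]);v=np.array([u[1],-u[0]])
for P in(P,cloud(camera("scene")).reshape(-1,3)):
    s=(P[:,:2]-[.6167,.0703])@u;t=(P[:,:2]-[.6167,.0703])@v
    m=(P[:,2]>.032)&(P[:,2]<.0375)&(s<-.0045)&(s>-.073)&(abs(t)<.021);
    if m.sum()>20: rect(P[m],"lino");print(np.percentile(s[m],[1,99])*1e3)
E
```

```text
20.0 [ 0.6060346  -0.01697682  0.04643714] [-9.00090541e+01  3.83302570e-02 -6.81811561e+00] 0.013602701371012434 [ -0.65380743  -4.1631822  -17.56832036]
lino 5473 [612.1  32.3] [67.6 42. ] 83.0 z med 34.5
[-71.12162623  -5.08558291]
lino 321 [611.9  31.7] [68.2 40.8] 84.3 z med 35.8
[-71.86022325  -6.3286614 ]
```

Block now moving (push about 4 N). Creeping on in 0.5 mm steps, easing the vertical tug of the grip by 1 mm.

Request:
move_arm([
  [[0,0.0005,0.0005,0],[0,0.001,0.001,0],[0,0.001,0.0015,0],[0,0.001,0.002,0],[0,0.001,0.0025,0]],
])

```text
time: 20.6
ee_pos: [0.6064, -0.0145, 0.0464]
tcp_rot: [-90.0, -0.0, -6.8]
wrist_force: [-4.3, -3.3, -11.8]
opening: 0.0132
```

Request:
move_arm([
  [[0,0.0005,0.0005,0],[0,0.001,0.001,0],[0,0.001,0.001,0]],
])

```text
time: 20.9
ee_pos: [0.6066, -0.0134, 0.0463]
tcp_rot: [-90.0, -0.0, -6.8]
wrist_force: [-7.2, -2.0, -5.0]
opening: 0.0135
```

Request:
move_arm([
  [[0,0,0.0005,0],[0,0,0.0005,0]],
])

```text
time: 21.1
ee_pos: [0.6066, -0.0129, 0.0463]
tcp_rot: [-90.0, -0.0, -6.8]
wrist_force: [-7.3, -2.0, -5.0]
opening: 0.0135
```

Request:
move_arm([
  [[-0.0005,0,0.0005,0],[-0.0005,0,0.0005,0]],
])

```text
time: 21.3
ee_pos: [0.6067, -0.0124, 0.0463]
tcp_rot: [-90.0, -0.1, -6.8]
wrist_force: [-5.2, -2.9, -4.7]
opening: 0.0136
```

Request:
move_arm([
  [[0,0,0.0005,0],[0,0,0.0005,0]],
])

```text
time: 21.5
ee_pos: [0.6067, -0.0123, 0.0463]
tcp_rot: [-90.0, -0.1, -6.8]
wrist_force: [-5.2, -4.0, -5.1]
opening: 0.0133
```

Request:
move_arm([
  [[0,0,0.0005,0],[0,0,0.0005,0]],
])

```text
time: 21.7
ee_pos: [0.6067, -0.0123, 0.0463]
tcp_rot: [-90.1, -0.1, -6.8]
wrist_force: [-5.1, -7.1, -4.2]
opening: 0.0138
```

Request:
move_arm([
  [[0,0,0.0005,0],[0,0,0.0005,0]],
])

```text
time: 21.9
ee_pos: [0.6067, -0.0122, 0.0463]
tcp_rot: [-90.1, -0.1, -6.9]
wrist_force: [-6.6, -10.1, -3.7]
opening: 0.0138
```

Hard stop: position holds while the force rises. One more small, firm push and then release.

Request:
move_arm([
  [[0,0,0.0005,0],[0,0,0.001,0],[0,0,0.0013,0],[0,0,0.0013,0]],
])

```text
time: 22.3
ee_pos: [0.6067, -0.0122, 0.0464]
tcp_rot: [-90.2, -0.1, -6.9]
wrist_force: [-7.3, -16.7, -3.8]
opening: 0.013
```

Request:
move_arm([
  [[0,0,-0.0005,0],[0,0,-0.001,0],[0,0,-0.001,0]],
])

```text
time: 22.6
ee_pos: [0.6067, -0.0122, 0.0463]
tcp_rot: [-90.1, -0.1, -6.9]
wrist_force: [-7.2, -11.1, -4.7]
opening: 0.0134
```

Request:
move_arm([
  [[0,0,0,0],[0,0,0,0],[0,0,0,0],[0,0,0,0]],
], claw=0.032)

```text
time: 23.0
ee_pos: [0.6072, -0.0103, 0.0458]
tcp_rot: [-90.0, -0.1, -6.8]
wrist_force: [-0.6, 0.2, 1.1]
opening: 0.0321
```

Request:
move_arm([
  [[0,-0.02,0,0],[0,-0.05,0,0],[0,-0.085,0,0],[0,-0.12,0,0],[0,-0.15,0,0]],
])

```text
time: 23.5
ee_pos: [0.6068, -0.0103, 0.1972]
tcp_rot: [-90.0, -0.1, -6.8]
wrist_force: [1.1, 0.6, -0.1]
opening: 0.032
```

```bash
python3 - <<'E'
from workcell import *
from h import *
o=get_obs();print(o["time"],o["ee_pos"],o["opening"],o["wrist_force"])
u=np.array([np.cos(np.radians(83.05)),np.sin(np.radians(83.05))]);v=np.array([u[1],-u[0]])
ims=[]
for n in("wrist","scene","top"):
    c=camera(n);ims.append(c["color"]);P=cloud(c).reshape(-1,3)
    s=(P[:,:2]-[.6167,.0703])@u;t=(P[:,:2]-[.6167,.0703])@v
    for k,m in(("lino",(P[:,2]>.0325)&(P[:,2]<.0375)&(s<-.0085)&(s>-.069)&(abs(t)<.021)),("grip",(P[:,2]>.072)&(P[:,2]<.085)&(abs(s+.083)<.02)&(abs(t)<.02))):
        if m.sum()>20: rect(P[m],n+k);print(np.percentile(s[m],[1,50,99])*1e3)
cv2.imwrite("pics/fin.png",np.vstack([cv2.resize(ims[0],(480,300)),cv2.resize(ims[1][130:280,230:470],(480,300))]))
E
```

```text
23.5 [ 0.60676847 -0.01034676  0.19718529] 0.03201411949744821 [ 1.13911236  0.63103238 -0.09779934]
wristlino 1620 [612.3  32. ] [57.2 38.2] 83.9 z med 34.5
[-67.02640749 -38.98306025 -11.77545015]
wristgrip 429 [606.  -12.2] [12.8 29.4] 83.4 z med 79.2
[-89.43655794 -83.55762107 -76.75027133]
scenelino 317 [611.8  31.9] [60.4 41.8] 84.0 z med 35.7
[-68.1687894  -37.4675533  -10.20165936]
scenegrip 88 [607.1 -12.8] [15.5 29.8] 81.4 z med 80.1
[-91.29915685 -81.90134821 -76.62156242]
```

View pics/fin.png

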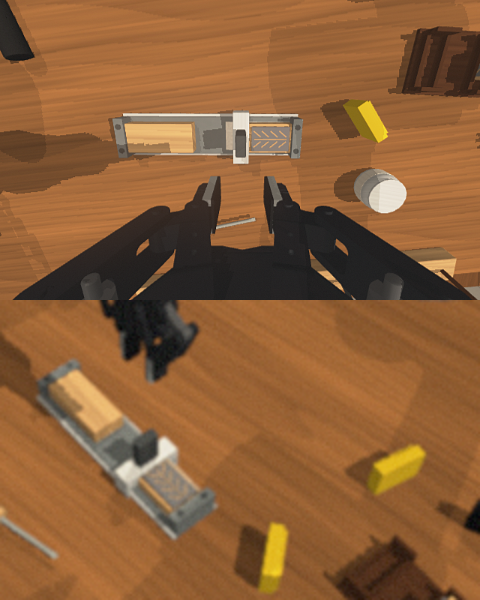

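The block's centre is 39 mm from the wall centre (ideal 39) and the lock is at 83 mm (ideal 83). The robot is clear of everything, so I'm handing in.

```bash
python3 -c "
from workcell import *
job_done();print(get_obs()['time'])"
```

```text
the job is handed in; nothing more can be done
the job is handed in; nothing more can be done
```

The job is done and handed in at 23.7 s of the 72 s allowed.

- **Bench:** I lifted the long block from the rack, stood it on bare bench and tipped it over gently, lino up, between the two fingers. I let go of it; it measured flat, with its top at 19.5 mm.
- **Bed:** I re-gripped it by its long edges, set it lengthwise on the white packing about 6 mm from the end wall, and released it.
- **Lock:** I slid the lock by its grip until the block stopped hard. The position held while the push rose to about 17 N (18 N with the sideways part), then I eased off, released and raised the arm clear.

**Last checks:**
- **Position:** The block's centre is 39 mm from the wall's centre line and the lock's centre is 83 mm from it. Both match the tight position to about 0.5 mm.
- **Flatness and squareness:** The lino top is at 34.5 mm. The block lies within about 1° of the bed axis, which is about what the picture can resolve.
- **Forces:** Wrist force stayed below about 20 N in every reading. At the re-grip on the bench it read about 7 N upward, so the fingertips may have brushed the bench.
- **Bystanders:** The arm touched none of the other items. The filler looked unmoved in the last picture; I didn't measure the other items again. The top camera gave no usable reading of the block or the lock grip in the final check, so those figures come from the wrist and scene cameras only.

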